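# Turn the soap tray round in its cover

## Robot

A 6-joint arm with a two-finger parallel gripper is mounted at the origin on the work surface. World frame = base frame: x ahead of the robot, y to its left, z up, the work surface at z = 0. Lengths are in m, angles in degrees, forces in N, time in s.
With the tool pointing down it reaches from about 0.3 to 0.75 m from the base axis. Payload 8.5 kg.
Tool frame: the origin (TCP) lies midway between the tips of the shut fingers; the grasp point (between the pads) lies 19 mm behind it; z points along the fingers, y is the direction in which the jaws open and shut (so a half turn about z gives the same grasp; the last joint's range is limited). The gripper opens to 85 mm and grips with 20 to 120 N. Pads are 22 mm wide; open, the fingers measure 114 mm over their backs; the gripper's body (76 mm by 85 mm) begins 54 mm behind the grasp point. The pads swing forward as they close: fully open they stand 13 mm farther back than shut.
Start: joints at [55.903, 21.807, 74.336, -0, 83.858, -12.336], TCP at [0.204, 0.511, 0.231] pointing down, gripper open.
Joint ranges: [-178.18, 178.18], [-50.72, 133.34], [12.68, 142.11], [-81.47, 261.47], [9.98, 163.14], [-165.26, 165.26]. Speed limits (degrees/s): [136.94, 136.94, 180, 180, 180, 180].

## Interface

Orientations are given as a 3x3 rotation matrix whose columns are the frame's x, y, z axes.
In Python, from rig import env, viewer, ticket gives the robot as it stands. The module is installed in compiled form; this text tells all that it offers.
- The arm moves only by the shell command python3 -m pendant 'ROWS' [FORCE]. ROWS is JSON, a list of rows, each a list of 3 entries, a list of its own where there are three numbers: the shift along the world's x, y, z in mm, then the turn about the world's z in rad, then the opening, from -1 (shut) to 1 (fully open). A call has 1 to 12 rows; each row shifts and turns the pose as measured when the row begins; what a row does not reach is not made up. A row lasts 1/8 s, in which the tool goes at most 62.5 mm and 10.7 degrees, less where a joint would pass 70% of its speed; a pose out of reach is approached as far as the arm can. A call with a gripper value outside its range is refused whole. The fingers move at their own pace and stop on an object; FORCE is the grip in N (left out, the last holds). Time passes only in rows, so rows that do not move let the fingers close. It gives the time, the measured TCP pose, the force and the opening at its end, in the units of the state.
- env.observe(): the state, without advancing time (a new reading comes with each control period).
- viewer.get_image(name): name is "side" or "top"; returns (picture, depth): 384x512x3 uint8, red, green, blue; 384x512 float32, m along the optical axis (not along the pixel's ray), 0 where there is no reading.
- viewer.camera_params(name): a dict with "fx", "fy", "cx", "cy" (pixels), "rvec" (rotation vector, rad) and "tvec" (3), from world to camera coordinates, as OpenCV has them. Camera axes: x right, y down, z forward; pixel columns grow to the right and rows downward; lengths in m; the calibration is good to about 2 mm. A picture is of the moment at which its call begins. camera_params takes no time and is no camera call.
- ticket.close_job(): hands the job in, once; it reports no verdict.
The state is a dict: "time_s": time; "q": joint angles; "qvel": joint speeds; "joint_efforts": joint torques, N m; "position": TCP position; "tool_rot": TCP orientation; "ft_force": force on the tool from outside, world axes, zero at the start; "wrist_torque": the same for the moment, N m; "grip_width": finger opening in m.
Only numpy, scipy, OpenCV 4.12 (cv2) and the standard library are available. Lean on these libraries where they do the work, as an engineer would, in place of code of your own. Each camera call takes 0.05 s, during which the arm holds its last target. There are 200 camera calls.

## Task

The yellow soap tray sits in its blue cover with the empty compartment at the front and the soap hidden at the back. Slide the tray right out of the cover, turn it end for end, and slide it back in fully home against the back wall, so that the compartment with the soap is the one left showing. Keep the soap in its compartment, and leave everything else in the cupboard where it stands.

Things in the scene. Friction and masses are not known exactly. Their poses are not given: they have to be found in the camera images.
- soap_tray: Yellow open-topped soap tray, 140 mm long (x), 56 wide (y), 34 high (z), 0.2 kg. Walls and floor 4 mm; a 4 mm divider across the middle, top 30 mm up, makes two compartments 64 x 48 mm inside. Origin: centre of the underside. +x points to the end that holds the soap; the -x compartment is empty. It slides on the steel drip tray's floor, 3 mm above the work surface.
- cover: Blue sleeve-like cover over the tray, screwed down. Origin: centre of its mouth, at floor level; x points into it, y across, z up. Inside 64 mm wide, 40 high, 80 deep from mouth to closed back wall, no floor of its own. Walls and roof 4 mm, top 44 mm up. Screw flanges outside along both sides, 14 mm wide, 6 high.
- cover_mouth (a point): Same point and axes as the cover's origin. Tray fully home: end against the back wall, centre 10 mm inside the mouth, front 60 mm standing out, open from above. At the start the tray is in the cover, home to 30 mm short of home, empty compartment at the mouth (tray x and cover x point the same way). The mouth faces -x (the robot) within 0.4 rad.
- soap: Loose reddish-brown bar of soap, 52 x 34 x 22 mm, 0.06 kg, origin at the centre of its underside, lying in the +x compartment of the soap tray.
- soap_end (a point): Point on the soap tray at its soap end: outer face, underside level, 70 mm along +x from the tray's origin.
- soap_seat (a point): Point on the soap tray: centre of the floor of the soap's compartment, 34 mm along +x from the tray's origin and 4 mm up.
- bucket: Bystander, to be left alone: white plastic bucket, 200 mm wide, 170 mm tall; origin at the centre of its underside.
- colander: Bystander, to be left alone: stainless steel colander, 220 mm wide, 75 mm tall; origin at the centre of its underside.
- plunger: Bystander, to be left alone: standing black plumber's plunger, cup 124 mm wide, 360 mm tall; origin at the centre of its underside.
- tee: Bystander, to be left alone: grey PVC tee piece lying flat, run 110 mm long, 50 mm thick; origin at the centre of its underside.
- cleaner: Bystander, to be left alone: green cleaner bottle, 68 mm wide, 170 mm tall; origin at the centre of its underside.
- tin: Bystander, to be left alone: steel tin, 72 mm wide, 75 mm tall; origin at the centre of its underside.

How it is judged:
By the outcome, as a careful person would: the job done as asked, in the order asked, and still so for the second after the job is handed in, with the robot touching nothing.
It also fails if it takes over 72 s, if anything falls off the work surface, if the arm or the gripper's body presses on something with over 40 N, if the wrist force passes 120 N, or if a joint passes its speed limit or range.

## Working session

There is one attempt and no reset: what is moved stays moved. The work goes in short steps, Python scripts to look and compute and a shell command to move; the robot and the scene stay as the last step left them, time stands still between calls to the robot, and variables do not carry over. Pictures are saved under pics/ and viewed, about 8 in all and at most 12, crops included, and the job is handed in when it is done.

```bash
mkdir -p pics; cat > h.py <<'E'
import numpy as np, cv2
from rig import env, viewer, ticket
def cam(n):
    p=viewer.camera_params(n); R=cv2.Rodrigues(np.array(p['rvec'],float))[0]; return p,R,np.array(p['tvec'],float).ravel()
def ray(n,uv,z):
    p,R,t=cam(n); uv=np.atleast_2d(uv).astype(float)
    d=np.c_[(uv[:,0]-p['cx'])/p['fx'],(uv[:,1]-p['cy'])/p['fy'],np.ones(len(uv))]@R
    c=-R.T@t; return c+d*((z-c[2])/d[:,2])[:,None]
def cloud(n,depth):
    p,R,t=cam(n); v,u=np.mgrid[:384,:512]
    P=np.stack([(u-p['cx'])/p['fx']*depth,(v-p['cy'])/p['fy']*depth,depth],-1)
    return (P-t)@R
E
python3 - <<'E'
from h import *
a,_=viewer.get_image('top');b,_=viewer.get_image('side')
cv2.imwrite('pics/top0.png',a[:,:,::-1]);cv2.imwrite('pics/side0.png',b[:,:,::-1])
for n in('top','side'):
    p,R,t=cam(n);print(n,-R.T@t,R[2],p['fx'])
print(env.observe())
E
```

```text
top [ 0.43127963 -0.01802979  1.21076044] [ 0.14446113  0.02738362 -0.9891315 ] 369.91372770513743
side [ 0.24672449 -0.6906932   0.61642297] [ 0.33204373  0.73762945 -0.58791986] 377.5634090836351
{'time_s': 0.1, 'q': array([ 5.59045945e+01,  2.18383383e+01,  7.43800145e+01, -4.81428739e-04,
        8.38596136e+01, -1.23351588e+01]), 'qvel': array([ 0.06406836, -0.0251548 , -0.14097113,  0.02268778,  0.03583425,
        0.06422625]), 'joint_efforts': array([ 3.72409355e-03, -4.49218154e+01, -2.31656420e+01, -9.30023862e-05,
        3.69057641e-03, -6.33131026e-05]), 'position': array([0.20374045, 0.51057864, 0.23076454]), 'tool_rot': array([[-9.28743497e-01,  3.70722195e-01, -7.55892271e-04],
       [ 3.70722858e-01,  9.28742850e-01, -1.13154426e-03],
       [ 2.82540971e-04, -1.33114092e-03, -9.99999074e-01]]), 'ft_force': array([ 0.79383161,  0.06086041, -0.80452262]), 'wrist_torque': array([ 0.04009891,  0.02092898, -0.04550565]), 'grip_width': 0.08500372751092236}
```

View pics/top0.png

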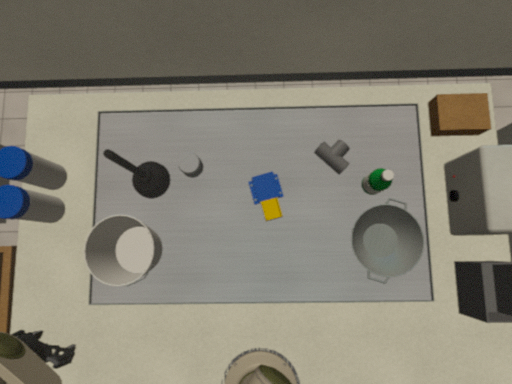

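View pics/side0.png

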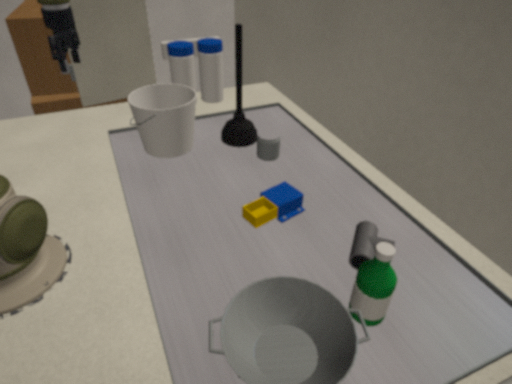

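Top: cover at about (266,187), the tray's empty end at (271,209), mouth facing the robot; bystanders are all well away (nearest is the tin at (190,163)). Side: tray's open compartment at (260,211), cover at (285,199).

```bash
cat >> h.py <<'E'
def masks(img):
    h=cv2.cvtColor(img,cv2.COLOR_RGB2HSV)
    y=cv2.inRange(h,(20,120,60),(35,255,255)); b=cv2.inRange(h,(105,120,40),(125,255,255))
    return y,b
def big(m,near=None):
    c,_=cv2.findContours(m,cv2.RETR_EXTERNAL,cv2.CHAIN_APPROX_NONE); return c
E
python3 - <<'E'
from h import *
for n in('top','side'):
    a,d=viewer.get_image(n); y,b=masks(a); P=cloud(n,d)
    for nm,m in(('y',y),('b',b)):
        k=(m>0)&(P[...,0]>.3)&(P[...,0]<.75)&(abs(P[...,1])<.25)&(d>0)
        Q=P[k]; print(n,nm,k.sum(),'min',Q.min(0).round(3),'max',Q.max(0).round(3),'zpct',np.percentile(Q[:,2],[5,25,50,75,95]).round(3))
        if nm=='b': k&=(P[...,2]>.038)
        else: k&=P[...,2]>.027
        T=P[k]; r=cv2.minAreaRect((T[:,:2]*1000).astype(np.float32)); print('  hi pts',k.sum(),T.mean(0).round(4),r, cv2.boxPoints(r).round(0).tolist())
a,d=viewer.get_image('top')
cv2.imwrite('pics/topc.png',cv2.resize(a[160:235,230:310,::-1],None,fx=7,fy=7,interpolation=cv2.INTER_NEAREST))
E
```

```text
top y 339 min [ 0.517 -0.074  0.001] max [ 0.591 -0.011  0.04 ] zpct [0.003 0.005 0.007 0.01  0.037]
  hi pts 66 [ 0.5452 -0.0495  0.0355] ((551.9652709960938, -43.54733657836914), (60.571685791015625, 54.47392272949219), 14.727108001708984) [[516.0, -25.0], [530.0, -78.0], [588.0, -62.0], [574.0, -10.0]]
top b 663 min [ 0.575 -0.08   0.004] max [0.669 0.027 0.054] zpct [0.007 0.043 0.045 0.047 0.049]
  hi pts 549 [ 0.6234 -0.0253  0.0461] ((623.6285400390625, -24.868602752685547), (82.09917449951172, 71.73041534423828), 13.886117935180664) [[575.0, 0.0], [592.0, -70.0], [672.0, -50.0], [655.0, 20.0]]
side y 724 min [ 0.517 -0.081  0.004] max [ 0.596 -0.004  0.04 ] zpct [0.008 0.013 0.023 0.032 0.038]
  hi pts 273 [ 0.5534 -0.0482  0.034 ] ((556.362060546875, -42.449913024902344), (71.8526382446289, 64.60720825195312), 14.759593963623047) [[513.0, -20.0], [530.0, -83.0], [599.0, -65.0], [583.0, -2.0]]
side b 881 min [ 0.577 -0.086  0.007] max [0.669 0.009 0.051] zpct [0.01  0.028 0.047 0.049 0.05 ]
  hi pts 590 [ 0.6233 -0.0351  0.0478] ((623.9420776367188, -30.188533782958984), (81.41268157958984, 70.7866439819336), 14.79698657989502) [[576.0, -6.0], [594.0, -75.0], [672.0, -54.0], [654.0, 14.0]]
```

View pics/topc.png

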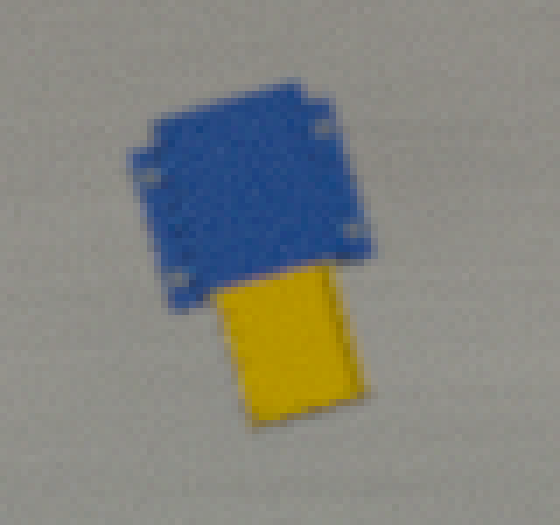

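Cover yaw is about 14.3°, its mouth at about (582,-37) mm, and the tray stands out about 60 mm. The heights (0.036 tray, 0.047 roof) fit the given sizes. Moving above the exposed part with the jaws across it.

```bash
python3 -m pendant '[[[31,-51,0],0.057,1],[[31,-51,0],0.057,1],[[31,-51,0],0.057,1],[[31,-51,0],0.057,1],[[31,-51,0],0.057,1],[[31,-51,0],0.057,1],[[31,-51,0],0.057,1],[[31,-51,0],0.057,1],[[31,-51,0],0.057,1],[[31,-51,0],0.057,1],[[31,-47,0],0.06,1],[[0,0,0],0,1]]' 40
```

```text
time_s: 1.75
position: [0.5519, -0.0662, 0.23]
tool_rot: [[-0.963, -0.27, 0.002], [-0.27, 0.963, 0.001], [-0.002, 0.0, -1.0]]
ft_force: [-1.0, -0.1, -0.4]
grip_width: 0.0856
```

```bash
python3 -m pendant '[[[-4,20,-50],-0.022,1],[[0,0,-60],0,1],[[0,0,-50],0,1],[[0,0,-30],0,1],[[0,0,0],0,1]]' && python3 - <<'E'
from h import *
a,_=viewer.get_image('side')
cv2.imwrite('pics/s1.png',cv2.resize(a[110:260,190:360,::-1],None,fx=4,fy=4))
print(env.observe()['position'])
E
```

```text
time_s: 2.38
position: [0.5459, -0.0425, 0.0363]
tool_rot: [[-0.969, -0.248, 0.004], [-0.248, 0.969, 0.001], [-0.004, 0.0, -1.0]]
ft_force: [-0.1, 0.0, 0.7]
grip_width: 0.0855
[ 0.5467061  -0.04274999  0.03760117]
```

View pics/s1.png

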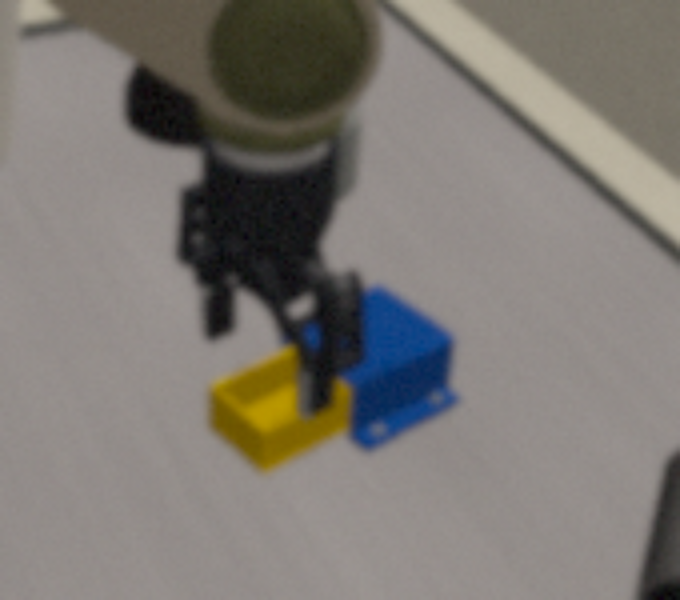

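The near finger shows at crop (317,410), beside the tray's near wall and clear of the cover's mouth at (350,390). Lowering, then closing.

```bash
python3 -m pendant '[[[0,-1,-12],0,1],[[0,0,-13],0,1],[[0,0,0],0,1],[[0,0,0],0,-1],[[0,0,0],0,-1],[[0,0,0],0,-1],[[0,0,0],0,-1],[[0,0,0],0,-1]]' 40
```

```text
time_s: 3.42
position: [0.5486, -0.0441, 0.0151]
tool_rot: [[-0.969, -0.248, 0.013], [-0.248, 0.969, -0.002], [-0.013, -0.005, -1.0]]
ft_force: [-0.1, 0.1, -1.3]
grip_width: 0.0549
```

Gripped at 55 mm. Pulling out along the cover axis.

```bash
python3 -m pendant '[[[-15,-4,0],0,-1],[[-15,-4,0],0,-1],[[-15,-4,0],0,-1],[[-15,-4,0],0,-1],[[-15,-4,0],0,-1],[[-15,-3,0],0,-1],[[-15,-4,0],0,-1],[[-12,-3,0],0,-1],[[0,0,0],0,-1]]' && python3 - <<'E'
from h import *
a,_=viewer.get_image('side')
cv2.imwrite('pics/s2.png',cv2.resize(a[110:260,170:340,::-1],None,fx=4,fy=4))
E
```

```text
time_s: 4.55
position: [0.4286, -0.0747, 0.0151]
tool_rot: [[-0.969, -0.249, 0.015], [-0.249, 0.969, -0.002], [-0.014, -0.005, -1.0]]
ft_force: [-0.9, -1.0, -1.9]
grip_width: 0.0553
```

View pics/s2.png

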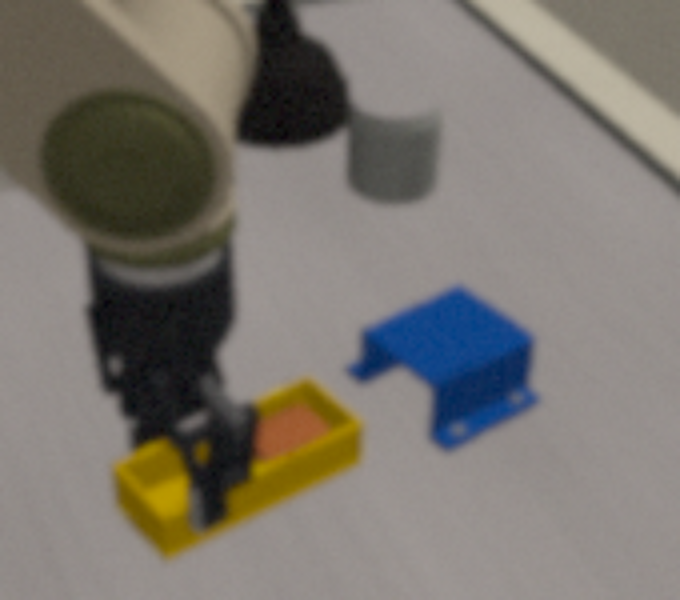

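The tray is clear of the cover, with the soap in the far compartment at crop (295,430). Releasing and sliding the open jaws along to the soap compartment, so the same grip can turn and insert.

```bash
python3 -m pendant '[[[0,0,0],0,1],[[0,0,0],0,1],[[0,0,0],0,1],[[0,0,0],0,1],[[20,5,0],0,1],[[20,5,0],0,1],[[20,5,0],0,1],[[20,6,0],0,1],[[0,0,0],0,1],[[0,0,0],0,1]]' && python3 - <<'E'
from h import *
a,d=viewer.get_image('top'); y,b=masks(a); P=cloud('top',d)
k=(y>0)&(P[...,0]>.3)&(P[...,0]<.75)&(abs(P[...,1])<.25); Q=P[k]
print(cv2.boxPoints(cv2.minAreaRect((Q[:,:2]*1000).astype(np.float32))))
a,_=viewer.get_image('side')
cv2.imwrite('pics/s3.png',cv2.resize(a[110:260,170:340,::-1],None,fx=4,fy=4))
E
```

```text
time_s: 5.85
position: [0.5125, -0.0531, 0.0153]
tool_rot: [[-0.968, -0.249, 0.017], [-0.249, 0.968, -0.003], [-0.016, -0.007, -1.0]]
ft_force: [0.4, 0.3, 1.1]
grip_width: 0.0854
[[303.07022   -52.34326  ]
 [324.55185   -74.86547  ]
 [408.00687     4.7336807]
 [386.52524    27.25589  ]]
```

View pics/s3.png

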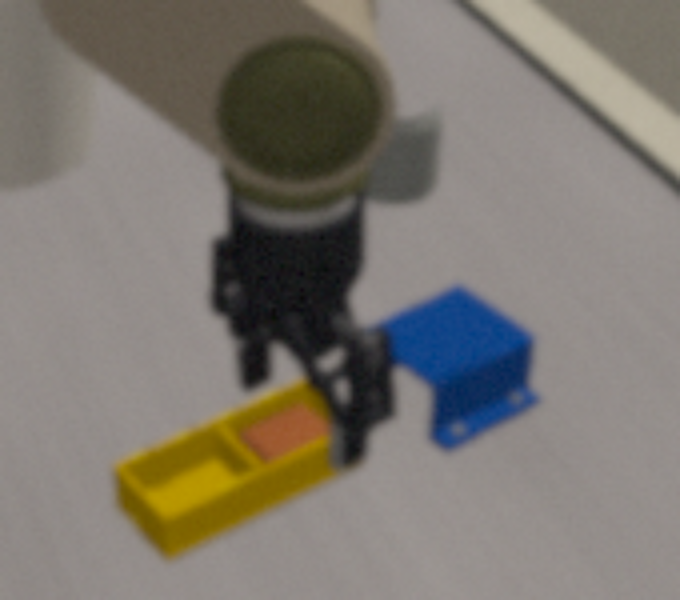

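The finger stands near the soap end at crop (348,450). Measuring the tray ends in the side view to place the grip.

```bash
python3 - <<'E'
from h import *
a,d=viewer.get_image('side'); y,b=masks(a); P=cloud('side',d)
k=(y>0)&(P[...,0]>.3)&(P[...,0]<.75)&(abs(P[...,1])<.25)&(d>0)
u=np.array([.969,.248]);v=np.array([-.248,.969])
Q=P[k]; g=env.observe()['position'][:2]
H=Q[Q[:,2]>.028]
print('u',np.percentile((H[:,:2]-g)@u*1e3,[0,1,99,100]),'v',np.percentile((H[:,:2]-g)@v*1e3,[0,1,99,100]))
r=ray('side',[[170+118/4,110+468/4],[170+308/4,110+380/4],[170+362/4,110+427/4],[170+170/4,110+515/4]],.037)
print(r.round(4),((r[:,:2]-g)@np.c_[u,v]*1e3).round(1))
E
```

```text
u [-113.54550637 -112.7576374    23.48299796   24.61785188] v [-53.29214183 -31.03873398  25.61260147  28.33183067]
[[ 0.3995 -0.0599  0.037 ]
 [ 0.53   -0.0275  0.037 ]
 [ 0.5423 -0.0802  0.037 ]
 [ 0.4145 -0.1074  0.037 ]] [[-111.2   21.6]
 [  23.3   20.7]
 [  22.1  -33.5]
 [-108.5  -28.1]]
```

```bash
python3 -m pendant '[[[-8,-3,0],0,1],[[0,0,0],0,1],[[0,0,0],0,-1],[[0,0,0],0,-1],[[0,0,0],0,-1],[[0,0,0],0,-1],[[0,0,0],0,-1],[[-18,-5,0],0,-1],[[-18,-5,0],0,-1],[[-18,-5,0],0,-1],[[-18,-5,0],0,-1],[[0,0,0],0,-1]]' 50; python3 -m pendant '[[[0,0,0],-0.1,-1],[[0,0,0],-0.18,-1],[[0,0,0],-0.18,-1],[[0,0,0],-0.18,-1],[[0,0,0],-0.18,-1],[[0,0,0],-0.18,-1],[[0,0,0],-0.18,-1],[[0,0,0],-0.18,-1],[[0,0,0],0,-1]]'
```

```text
time_s: 7.5
position: [0.4314, -0.0774, 0.016]
tool_rot: [[-0.969, -0.248, 0.021], [-0.248, 0.969, -0.003], [-0.02, -0.009, -1.0]]
ft_force: [-0.7, 1.4, -1.5]
grip_width: 0.055
time_s: 8.62
position: [0.4366, -0.0767, 0.0161]
tool_rot: [[-0.411, 0.912, -0.002], [0.911, 0.411, -0.022], [-0.02, -0.011, -1.0]]
ft_force: [1.2, 0.7, -1.4]
grip_width: 0.055
```

```bash
python3 -m pendant '[[[0,0,0],-0.175,-1],[[0,0,0],-0.175,-1],[[0,0,0],-0.175,-1],[[0,0,0],-0.175,-1],[[0,0,0],-0.175,-1],[[0,0,0],-0.175,-1],[[0,0,0],-0.175,-1],[[0,0,0],-0.175,-1],[[0,0,0],-0.175,-1],[[0,0,0],-0.17,-1],[[0,0,0],0,-1]]' && python3 - <<'E'
from h import *
a,d=viewer.get_image('side'); y,b=masks(a); P=cloud('side',d)
u=np.array([.969,.248]);v=np.array([-.248,.969])
g=env.observe()['position'][:2]
for nm,m,z in(('tray',y,.030),('cover',b,.040)):
    k=(m>0)&(P[...,0]>.3)&(P[...,0]<.75)&(abs(P[...,1])<.25)&(d>0)&(P[...,2]>z)
    H=P[k]; r=cv2.minAreaRect((H[:,:2]*1000).astype(np.float32))
    print(nm,'u',np.percentile((H[:,:2]-g)@u*1e3,[1,50,99]),'v',np.percentile((H[:,:2]-g)@v*1e3,[1,50,99]),r)
cv2.imwrite('pics/s4.png',cv2.resize(a[110:260,170:340,::-1],None,fx=4,fy=4))
a,d=viewer.get_image('top')
cv2.imwrite('pics/t4.png',cv2.resize(a[160:280,220:320,::-1],None,fx=5,fy=5))
E
```

```text
time_s: 10.0
position: [0.4407, -0.0744, 0.016]
tool_rot: [[0.97, 0.244, -0.018], [0.245, -0.97, 0.007], [-0.015, -0.011, -1.0]]
ft_force: [-0.9, -0.2, 0.8]
grip_width: 0.0551
tray u [-35.59762908  10.05313127 101.74636985] v [-68.08799902 -25.37302653  26.81077404] ((477.9088134765625, -87.56808471679688), (138.54197692871094, 99.1763916015625), 13.06094741821289)
cover u [147.63187316 185.49655896 226.89167948] v [-37.66311147  -7.1087739   30.41525132] ((622.7704467773438, -30.684284210205078), (83.50546264648438, 72.0003890991211), 14.042413711547852)
```

View pics/s4.png

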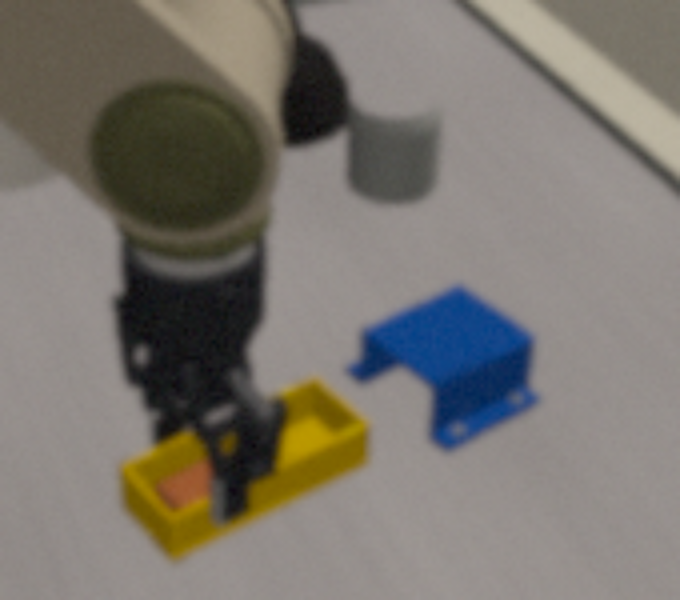

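View pics/t4.png

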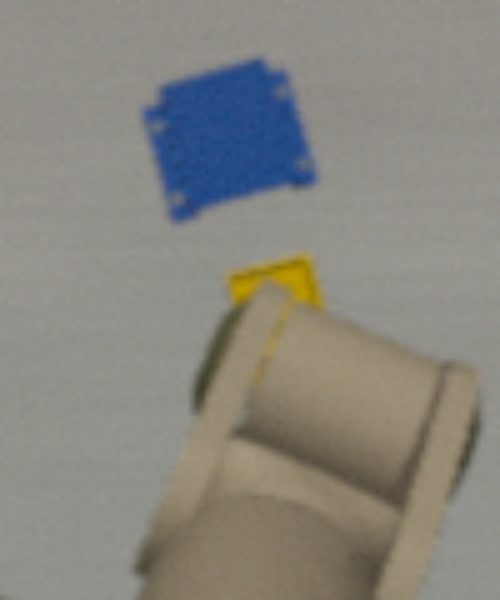

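The tray is turned: soap compartment at the robot's end (side crop 190,485), empty end towards the mouth. Comparing the centre lines within each camera before inserting.

```bash
python3 - <<'E'
from h import *
u=np.array([.969,.248]);v=np.array([-.248,.969]);g=env.observe()['position'][:2]
def f(n,px,o,s,z):
    r=ray(n,np.array(px)/s+o,z)[:,:2]; print(n,z,((r-g)@np.c_[u,v]*1e3).round(1).tolist(),'ang',np.degrees(np.arctan2(*(r[1]-r[0])[::-1])).round(1))
f('side',[[318,380],[368,430]],[170,110],4,.037)
f('side',[[365,332],[437,384]],[170,110],4,.047)
f('side',[[172,520],[368,430]],[170,110],4,.037)
f('side',[[437,384],[533,340]],[170,110],4,.047)
f('top',[[228,275],[310,255]],[220,160],5,.037)
f('top',[[174,222],[315,182]],[220,160],5,.009)
for n in('top','side'):
    a,d=viewer.get_image(n); y,b=masks(a); P=cloud(n,d)
    for nm,m,z in(('tray',y,.030),('cover',b,.042)):
        k=(m>0)&(P[...,0]>.3)&(P[...,0]<.75)&(abs(P[...,1])<.25)&(d>0)&(P[...,2]>z)
        H=(P[k][:,:2]-g)@np.c_[u,v]*1e3
        for lo in range(70,235,10) :
            h=H[(H[:,0]>lo)&(H[:,0]<lo+10)]
            if len(h)>6: print(n,nm,lo,np.percentile(h[:,1],[3,97]).round(1),end=' | ')
        print()
E
```

```text
side 0.037 [[103.1, 19.6], [98.1, -35.1]] ang -80.8
side 0.047 [[148.3, 30.3], [150.4, -35.9]] ang -73.8
side 0.037 [[-34.9, -29.5], [98.1, -35.1]] ang 11.9
side 0.047 [[150.4, -35.9], [227.4, -38.8]] ang 12.2
top 0.037 [[101.4, 24.8], [99.9, -28.8]] ang -77.2
top 0.009 [[146.5, 48.9], [147.5, -47.1]] ang -75.1
top tray 70 [-25.6  22.7] | top tray 90 [-26.8  26.1] | top tray 100 [-24.1  21.9] | 
top cover 150 [-30.3  35.6] | top cover 160 [-31.3  35.3] | top cover 170 [-30.8  36.8] | top cover 180 [-31.7  35.6] | top cover 190 [-31.3  36.2] | top cover 200 [-30.4  35.3] | top cover 210 [-30.4  36.6] | top cover 220 [-29.9  31.8] | 
side tray 70 [-31.2   1.6] | side tray 80 [-31.4  24.7] | side tray 90 [-31.2  23.4] | side tray 100 [-23.2  20. ] | 
side cover 140 [-33.7  29.8] | side cover 150 [-37.1  27.1] | side cover 160 [-37.   27.8] | side cover 170 [-36.2  27.5] | side cover 180 [-37.3  29.6] | side cover 190 [-36.8  28.4] | side cover 200 [-36.8  28.1] | side cover 210 [-36.5  27. ] | side cover 220 [-35.6  27.1] |
```

```bash
python3 -m pendant '[[[12,4.5,0],0,-1],[[12,3,0],0,-1],[[12,3,0],0,-1],[[10,2.5,0],0,-1],[[7,2,0],0,-1],[[7,2,0],0,-1],[[0,0,0],0,-1]]' && python3 - <<'E'
from h import *
u=np.array([.969,.248]);v=np.array([-.248,.969]);p=env.observe()
d=p['position'][:2]-[.4407,-.0744];print(d@u*1e3,d@v*1e3,p['ft_force'],p['wrist_torque'])
E
```

```text
time_s: 11.08
position: [0.5039, -0.056, 0.0161]
tool_rot: [[0.968, 0.249, -0.019], [0.249, -0.968, 0.007], [-0.017, -0.012, -1.0]]
ft_force: [1.0, 0.3, 0.1]
grip_width: 0.055
65.79905511678741 2.1515956122718123 [0.96972195 0.26885748 0.06138248] [ 0.00055347 -0.22334377  0.03177197]
```

About 18 mm inside the mouth with no side force; continuing.

```bash
python3 -m pendant '[[[9,2.3,0],0,-1],[[9,2.3,0],0,-1],[[9,2.3,0],0,-1],[[9,2.3,0],0,-1],[[6,1.5,0],0,-1],[[0,0,0],0,-1]]' && python3 - <<'E'
from h import *
u=np.array([.969,.248]);v=np.array([-.248,.969]);p=env.observe()
d=p['position'][:2]-[.4407,-.0744];print(d@u*1e3,d@v*1e3,p['ft_force'],p['wrist_torque'])
a,_=viewer.get_image('side')
cv2.imwrite('pics/s5.png',cv2.resize(a[130:250,200:340,::-1],None,fx=5,fy=5))
E
```

```text
time_s: 11.82
position: [0.5482, -0.0446, 0.0161]
tool_rot: [[0.968, 0.249, -0.02], [0.249, -0.969, 0.007], [-0.017, -0.012, -1.0]]
ft_force: [0.9, -0.3, 1.7]
grip_width: 0.0548
111.52765224866116 2.2006445977376354 [ 0.92511446 -0.29589616  1.71520185] [-0.12425735 -0.07713059 -0.07123571]
```

View pics/s5.png

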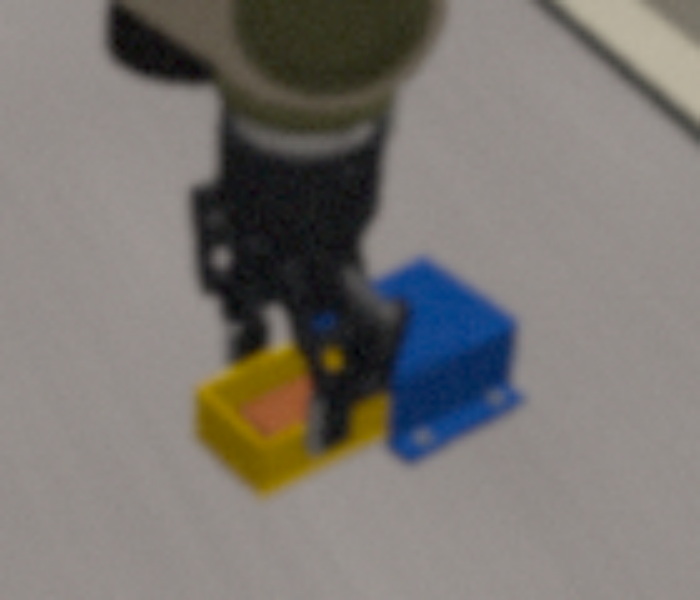

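The tray is well in, the soap at crop (275,405), and the finger still about 20 mm from the cover. Final push in small steps, watching the force.

```bash
for i in 1; do python3 -m pendant '[[[3,0.8,0],0,-1],[[3,0.8,0],0,-1],[[3,0.8,0],0,-1],[[0,0,0],0,-1]]'; done
```

```text
time_s: 12.38
position: [0.5569, -0.0422, 0.0161]
tool_rot: [[0.968, 0.248, -0.021], [0.249, -0.969, 0.007], [-0.018, -0.012, -1.0]]
ft_force: [-1.0, 0.2, 1.2]
grip_width: 0.0548
```

```bash
python3 -m pendant '[[[3,0.8,0],0,-1],[[2,0.5,0],0,-1]]'
```

```text
time_s: 12.62
position: [0.5592, -0.0415, 0.0161]
tool_rot: [[0.968, 0.249, -0.028], [0.249, -0.968, 0.006], [-0.026, -0.013, -1.0]]
ft_force: [-18.2, -7.9, 12.6]
grip_width: 0.055
```

Contact at 122 mm of travel (126 predicted) with about 20 N: back wall. Releasing, lifting straight up and backing away to look.

```bash
python3 -m pendant '[[[0,0,0],0,1],[[0,0,0],0,1],[[0,0,0],0,1],[[0,0,0],0,1],[[0,0,25],0,1],[[0,0,50],0,1],[[0,0,50],0,1],[[-40,40,30],0,1],[[-40,45,0],0,1],[[-40,45,0],0,1],[[-40,45,0],0,1],[[0,0,0],0,1]]' && python3 - <<'E'
from h import *
u=np.array([.969,.248]);v=np.array([-.248,.969])
for n in('top','side'):
    a,d=viewer.get_image(n); y,b=masks(a); P=cloud(n,d)
    for nm,m,z in(('tray',y,.030),('cover',b,.042)):
        k=(m>0)&(P[...,0]>.3)&(P[...,0]<.75)&(abs(P[...,1])<.25)&(d>0)&(P[...,2]>z)
        H=P[k][:,:2]@np.c_[u,v]*1e3
        print(n,nm,np.percentile(H[:,0],[1,99]).round(1),np.percentile(H[:,1],[3,97]).round(1))
    s=a[150:240,225:315] if n=='top' else a[160:250,220:320]
    cv2.imwrite(f'pics/{n}6.png',cv2.resize(s[:,:,::-1],None,fx=6,fy=6))
A=cv2.imread('pics/top6.png');B=cv2.imread('pics/side6.png');h=540
cv2.imwrite('pics/f6.png',cv2.resize(np.hstack([A[:h],B[:h]]),(800,380)))
E
```

```text
time_s: 14.12
position: [0.3968, 0.1367, 0.1743]
tool_rot: [[0.969, 0.248, -0.022], [0.248, -0.969, 0.009], [-0.019, -0.014, -1.0]]
ft_force: [1.2, -0.5, 0.3]
grip_width: 0.0852
top tray [431.9 553.8] [-204.3 -130.8]
top cover [559.4 636.7] [-212.6 -145.2]
side tray [416.7 564.1] [-208.8  -79.5]
side cover [556.8 635.5] [-218.1 -152. ]
```

View pics/f6.png

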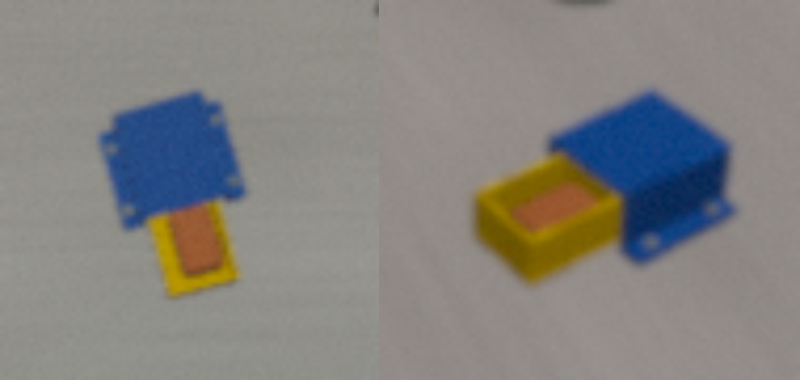

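Soap compartment showing in front, soap lying in it, cover in place. Checking how far it stands out (home = 60 mm).

```bash
python3 - <<'E'
from h import *
u=np.array([.969,.248]);v=np.array([-.248,.969])
for n in('top','side'):
    a,d=viewer.get_image(n); y,b=masks(a); P=cloud(n,d); U=P[...,:2]@u*1e3; V=P[...,:2]@v*1e3
    ok=(d>0)&(V>-225)&(V<-140)&(U>450)&(U<680)
    k=ok&(y>0)&(P[...,2]>.028); c=ok&(b>0)&(P[...,2]>.042)
    cu=np.percentile(U[c],[2,98]); q=np.percentile(U[k],[1,2,5])
    print(n,'tray front',q.round(1),'cover',cu.round(1),'v tray',np.percentile(V[k],[2,98]).round(1),'v cover',np.percentile(V[c],[2,98]).round(1),'standing out',(cu.mean()-42-q[0]).round(1))
    h=cv2.findContours(((y>0)&ok).astype(np.uint8),0,1)[0]; h=max(h,key=cv2.contourArea).reshape(-1,2)
    f=ray(n,h,.037)[:,:2]@u*1e3; print('  ray front u',np.sort(f)[:8].round(1))
E
```

```text
top tray front [496.  496.1 496.2] cover [560.4 635.9] v tray [-204.3 -150.4] v cover [-213.2 -144.6] standing out 60.1
  ray front u [495.4 495.7 495.7 496.  496.3 496.5 496.5 496.8]
side tray front [495.3 495.8 496.1] cover [557.3 634.8] v tray [-209.2 -153.6] v cover [-218.5 -151.7] standing out 58.8
  ray front u [475.2 475.3 475.5 475.5 475.8 475.8 476.  476.1]
```

Stands out 60.1 / 58.8 mm, so home within the measuring error. A light nudge with shut fingers on the front end makes it certain.

```bash
python3 -m pendant '[[[22,-49,0],0,-1],[[22,-49,0],0,-1],[[22,-49,0],0,-1],[[18,-49,0],0,-1],[[0,0,0],0,-1],[[0,0,-55],0,-1],[[0,0,-55],0,-1],[[0,0,-30],0,-1],[[0,0,0],0,-1]]' && python3 -c "
from h import *
p=env.observe()['position'][:2]*1e3;print(p@[.969,.248],p@[-.248,.969],env.observe()['grip_width'])"
```

```text
time_s: 15.45
position: [0.4902, -0.0774, 0.0288]
tool_rot: [[0.973, 0.231, -0.018], [0.231, -0.973, 0.008], [-0.016, -0.012, -1.0]]
ft_force: [0.3, -0.3, 0.7]
grip_width: 0.0001
455.85695857534677 -196.5794901606218 0.0001102160788597436
```

```bash
python3 -m pendant '[[[-4,17,-8],0.018,-1],[[8,2,0],0,-1],[[8,2,0],0,-1],[[0,0,0],0,-1]]'; python3 -m pendant '[[[3,0.8,0],0,-1],[[3,0.8,0],0,-1],[[2,0.5,0],0,-1]]'
```

```text
time_s: 15.95
position: [0.5053, -0.0552, 0.0238]
tool_rot: [[0.968, 0.25, -0.012], [0.25, -0.968, 0.006], [-0.01, -0.008, -1.0]]
ft_force: [0.4, 1.1, 1.0]
grip_width: -0.0003
time_s: 16.32
position: [0.5133, -0.0534, 0.0242]
tool_rot: [[0.968, 0.25, -0.013], [0.25, -0.968, 0.005], [-0.012, -0.008, -1.0]]
ft_force: [-8.4, -4.3, 5.9]
grip_width: -0.0001
```

9 N at u = 484 + 11 (half pad) = 495 mm, matching the measured front face: the tray is solidly home. Backing off, up, and a last look.

```bash
python3 -m pendant '[[[-15,-4,0],0,-1],[[-15,-4,0],0,-1],[[-10,0,50],0,-1],[[0,0,50],0,-1],[[-30,40,50],0,-1],[[-40,45,0],0,-1],[[-40,45,0],0,-1],[[0,0,0],0,-1],[[0,0,0],0,-1]]' && python3 - <<'E'
from h import *
a,_=viewer.get_image('top');cv2.imwrite('pics/top7.png',a[:,:,::-1])
b,_=viewer.get_image('side')
A=cv2.resize(a[150:240,225:315],(400,400));B=cv2.resize(b[160:250,225:315],(400,400))
cv2.imwrite('pics/f7.png',np.hstack([A,B])[:,:,::-1])
o=cv2.imread('pics/top0.png'); D=cv2.absdiff(o,cv2.imread('pics/top7.png')).max(2)
print('bystander diff px', {k:int((D[y-40:y+40,x-30:x+30]>40).sum()) for k,(x,y) in dict(plunger=(135,165),tin=(192,163),tee=(333,155),cleaner=(378,180),colander=(388,240),bucket=(120,250)).items()})
E
```

```text
time_s: 17.45
position: [0.3632, 0.0655, 0.1721]
tool_rot: [[0.969, 0.247, -0.011], [0.248, -0.969, 0.006], [-0.009, -0.008, -1.0]]
ft_force: [0.1, 0.5, 0.4]
grip_width: -0.0003
bystander diff px {'plunger': 0, 'tin': 0, 'tee': 0, 'cleaner': 0, 'colander': 0, 'bucket': 0}
```

View pics/f7.png

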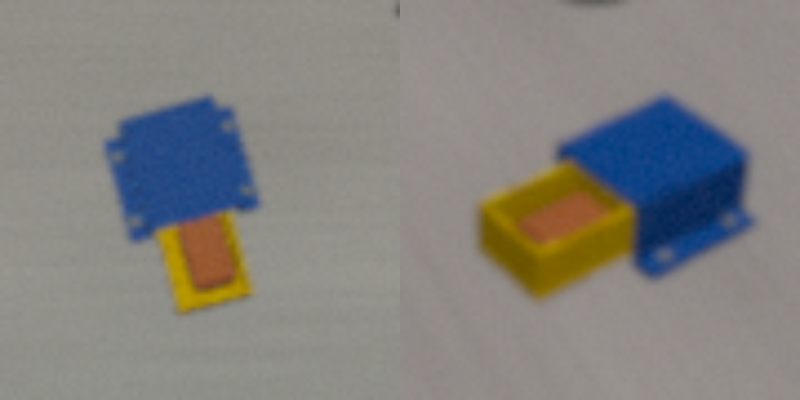

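The tray is home with the soap in the open compartment, left (205,250) and right (565,215). Bystanders are unmoved and the robot is clear.

```bash
python3 -c "
from rig import ticket
print(ticket.close_job())"
```

```text
the job is handed in; nothing more can be done
None
```

The tray is back in the cover the other way round, fully home, with the soap compartment showing. I pulled it right out, regripped it at the soap end and turned it 180°. I then slid it in against the back wall and nudged the front end with shut fingers. The job was handed in at about 17.5 s.

**Home:** before the nudge the tray stood out 60.1 mm in the top view and 58.8 mm in the side view, against 60 mm nominal. The nudge met about 9 N where the front face had been measured, so the tray was already at the back wall; I did not measure the stand-out again afterwards.

**Soap and surroundings:** in the last pictures the soap lies in its compartment. The top view shows no change around any of the bystanders.

**Forces:** the highest reading was about 24 N, in the final push.

**Disagreements:** the two cameras differed by about 5 mm sideways on the cover's position. I got round that by comparing tray and cover within each view, and the tray went in without side force. One side-view ray check of the front face came out about 20 mm off. I set it aside because that contour probably took in the foot of the front wall, and the other three measurements agreed.

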